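# Load a culture dish under the spring flap of a plate imager

### The job

Load the pink culture dish into the plate imager: with one fingertip press down and hold the long blue paddle so that the amber spring flap stays open, and with the other fingertip push the dish along its lane under the flap until it is fully home against the dark stop. Then let go of the paddle so that the flap springs shut behind the dish. Only push: never lift or tip the dish, and leave the bottle, the green tape roll and the timer where they are.

Things in the scene. Friction and masses are not known exactly. Their poses are not given: they have to be found in the camera images.
- dock: white plate-imager dock, fixed, 296 x 134 mm. Origin: on the worktop, mid-lane, under the lane's mouth (where the flap's lip hangs). x = loading direction, y = left seen along it, z up. Base plate 6 mm thick, x -152 to +144, y -42 to +92 mm; its top is the lane's floor. White housing 70 mm tall at x 74 to 144.
- mouth (a point): middle of the lane's floor at the mouth (dock x 0, y 0, 6 mm up); axes as the dock's. The lane is 72 mm wide (y +-36) between slick grey rails 4 mm thick, 22 mm tall, from dock x -150 (open end) to +74. Mid-lane (y over -20) is free from above up to x = +28, also with the flap open.
- stop (a point): dark stop closing the lane's far end, at dock x +72; point on its face 12 mm above the worktop. The dish is fully home with its edge against it, centre at dock x +39.
- hinge (a point): middle of the steel hinge rod, 7 mm thick, parallel to dock x at y +44, 24.5 mm up, from x -156 (bracket there 30 mm tall) to +72. It carries the flap (right of it) and the paddle (left). The amber flap covers the lane 23 to 26 mm up for x 28 to 72, with an ear at the right (y -22 to -38) forward to x 0, ending in the orange lip.
- flap (a joint): flap angle about the hinge rod, rad: 0 shut, 0.35 wide open (stop). Spring-closed; it opens when the paddle goes down. Open 0.22 or more, the lip is clear of the dish. Shut, the lip reaches down to 10 mm above the worktop and blocks the dish. Pressing the paddle open takes 3 to 9 N; a fingertip slides along it. Fingertips 68 mm apart along dock y stand mid-paddle and mid-lane.
- paddle_mid (a point): middle of the blue paddle's top face. Paddle 175 mm long (dock x -150 to +25), 30 mm wide, left of the hinge rod: y +60 to +88 shut, +56 to +86 pressed. Shut it slopes, inner edge 15, outer 24 mm up. At flap 0.32 it is level, 10.5 mm above the worktop (half-way up the dish's side); at 0.26 about 12.
- lip (a point): bottom middle of the flap's orange lip, 16 mm wide, at dock x +2, y -30; 10 mm above the worktop when the flap is shut, about 34 mm at 0.32 rad.
- dish: round lidded culture dish with pink agar, 65 mm diameter where it is touched (rim 69), 12 mm tall body (15 with rim), about 30 g, lying flat on the lane's floor before the mouth. Origin: centre of its underside. Slides easily.
- bottle: bystander: white bottle with red cap, 58 mm diameter, 113 tall, right of the dock. Origin: centre of its underside.
- roll: bystander: green tape roll, 66 mm diameter, 19 tall, right of the dock. Origin: centre of its underside.
- bench_timer: bystander: white bench timer, 62 x 62 x 16 mm, left of the dock. Origin: centre of its underside.
There are look-alikes about, which are no part of the job. Leave any red look-alike of the dish alone.

How it is judged (in metres and radians):
On the way, in this order (a step that is already met when the one before it is completed fails the run):
1. a fingertip holds the paddle down and the flap open while the dish is still before the mouth (value of joint flap above 0.18 rad and contact force between the fingers and flap_c0 above 0.3 N and x of dish in the frame of dock below -0.025 m), for 0.2 s.
2. the dish is pushed under the flap while the fingertip keeps it open (value of joint flap above 0.15 rad and contact force between the fingers and flap_c0 above 0.3 N and x of dish in the frame of dock above 0.0335 m), for 0.1 s.
At the end, for the whole second after the job is handed in: The dish lies flat and at rest on the lane's floor, its centre within 6 mm of the dark stop's home position (33.5 mm or more past the mouth); the flap is shut (under 0.04 rad); the bottle, tape roll and timer are within 20 mm of where they stood (x of dish in the frame of dock between 0.0335 and 0.045 m and y of dish in the frame of dock between -0.006 and 0.006 m and z of dish in the frame of dock below 0.01 m and angle between dish's own z axis and vertical below 0.1 rad and value of joint flap below 0.04 rad and linear speed of dish below 0.01 m/s and distance of each of bottle, roll, bench_timer from where it was at the start of the episode below 0.02 m); the robot touches nothing.
It fails at once if the dish is lifted off the lane's floor (more than 10 mm) (z of dish in the frame of dock above 0.016 m).
It fails at once if the dish is tipped (more than 0.3 rad) (angle between dish's own z axis and vertical above 0.3 rad).
It fails at once if a bystander is moved more than 20 mm (distance of any of bottle, roll, bench_timer from where it was at the start of the episode above 0.02 m).
It also fails if it takes over 51 s, if anything falls off the work surface, if the arm or the gripper's body presses on something with over 40 N, if the wrist force passes 120 N, or if a joint passes its speed limit or range.

### The arm

A 7-joint arm with a two-finger parallel gripper is mounted at the origin on the work surface; the furniture and walls round the work are solid. World frame = base frame: x ahead of the robot, y to its left, z up, the work surface at z = 0. Lengths are in m, angles in degrees, forces in N, time in s.
With the tool pointing down it reaches from about 0.4 to 0.925 m from the base axis. Payload 5.6 kg.
Tool frame: the origin (TCP) lies midway between the tips of the shut fingers; the grasp point (between the pads) lies 19 mm behind it; x points along the fingers, y is the direction in which the jaws open and shut, and the axes are right-handed (so a half turn about x gives the same grasp; the last joint's range is limited). The gripper opens to 85 mm and grips with 20 to 120 N. Pads are 22 mm wide; open, the fingers measure 114 mm over their backs; the gripper's body (76 mm by 85 mm) begins 54 mm behind the grasp point. The pads swing forward as they close: fully open they stand 13 mm farther back than shut.
Start: joints at [-72.078, 26.786, -0.665, 91.828, 0.344, 61.387, -3.226], TCP at [0.226, 0.609, 0.231] pointing down, gripper open.
Joint ranges: [-144.91, 144.91], [-17.63, 115.5], [-89.93, 88.59], [15.96, 139.68], [-74.01, 254.01], [8.47, 105.57], [-167.45, 167.45]. Speed limits (degrees/s): [147.25, 147.25, 180, 180, 180, 180, 180].

### API

Orientations are given as a 3x3 rotation matrix whose columns are the frame's x, y, z axes.
In Python, from bench import read_state, cams, ctrl, nets gives the robot as it stands.
- The arm moves only by the tool drive_tool, never from a script. Its argument "steps" is a list of rows, each a list of 2 entries, a list of its own where there are three numbers: the shift along the tool's x, y, z in mm, then the turn, a rotation vector about the tool's x, y, z in rad. In form: [[[x, y, z], [ax, ay, az]], ...]. A call has 1 to 12 rows; each row is the pose to reach, as a shift and turn from the pose commanded when the call began, along the tool's axes at that moment; what a row does not reach only later rows make up. A row lasts 1/10 s, in which the tool goes at most 50 mm and 8.59 degrees, less where a joint would pass 70% of its speed; a pose out of reach is approached as far as the arm can. A call with a gripper value outside its range is refused whole. "grip" is the opening, from 0 (shut) to 1 (fully open), set as the call begins (left out, the last holds). The fingers move at their own pace and stop on an object; "force" is the grip in N (left out, the last holds). Time passes only in rows, so rows that repeat a pose let the fingers close. It gives the time, the measured TCP pose, the force and the opening at its end, in the units of the state.
- read_state(): the state, without advancing time (a new reading comes with each control period).
- cams.read_camera(name): name is "scene" or "top" or "wrist"; returns the picture (384x512x3 uint8, blue, green, red); there is no depth.
- cams.calibration(name): a dict with "fx", "fy", "cx", "cy" (pixels), "D" ([k1, k2, p1, p2, k3] as OpenCV has them; the pictures are not rectified), "eye" and "attitude" of the camera in the world. Camera axes: x right, y down, z forward; pixel columns grow to the right and rows downward; lengths in m; the calibration is good to about 2 mm. A picture is of the moment at which its call begins: read the wrist's pose just before it. calibration takes no time and is no camera call; for the wrist camera it gives the pose at the moment of the call.
- ctrl.close_job(): hands the job in, once; it reports no verdict.
Trained networks look in the newest picture that a camera, given by its name, has taken for a name from the list of things; names that differ only in an ending like _2 or _b are one class to them, and where a whole thing is asked for, a point or a joint stands for the part that bears it (a point fixed in the world has none). Each returns a list of dicts, best first, with "p" (0 to 1); they miss things now and then, are a little off and sometimes report something else, mostly with a low value. They report only what shows in the picture. A call takes as long as a camera call. They do not tell look-alikes from the thing itself.
- nets.recognise(camera, target): "box" ([left, top, width, height] in pixels, round what is visible of it).
- nets.outline_of(camera, target): "mask" (384x512 bool, what is visible of it) and "box" ([left, top, width, height] in pixels, round what is visible of it).
- nets.spot_point(camera, target): "pixel" ([column, row] in pixels: a listed point, or the origin of a listed thing).
The state is a dict: "time_s": time; "qpos": joint angles; "joint_velocities": joint speeds; "joint_torque": joint torques, N m; "eef_pos": TCP position; "orientation": TCP orientation; "contact_force": force on the tool from outside, world axes, zero at the start; "torque": the same for the moment, N m; "opening": finger opening in m.
Only numpy, scipy, OpenCV 4.12 (cv2) and the standard library are available. Lean on these libraries where they do the work, as an engineer would, in place of code of your own. Each camera call takes 0.05 s, during which the arm holds its last target.

## Working session

There is one attempt and no reset: what is moved stays moved. The work goes in short steps, Python scripts to look and compute and a tool call to move; the robot and the scene stay as the last step left them, time stands still between calls to the robot, and variables do not carry over. Pictures are saved under pics/ and viewed, and the job is handed in when it is done.

Besides the shell and the picture viewer there is one more tool, called in YAML: its name, and indented under it one key for each argument. drive_tool: Moves the arm, as the interface text tells. Its arguments: {"type":"object","properties":{"steps":{"type":"array","items":{"type":"array"}},"grip":{"type":"number"},"force":{"type":"number"}},"required":["steps"]}

```bash
mkdir -p pics; ls; python3 - <<'E'
from bench import read_state, cams, ctrl, nets
import cv2
s=read_state(); print(s)
for n in ("scene","top"):
    im=cams.read_camera(n); cv2.imwrite(f"pics/{n}0.png",im)
    c=cams.calibration(n); print(n,c)
    for t in ("dock","dish","bottle","roll","bench_timer"):
        print(t,[(r['box'],round(r['p'],2)) for r in nets.recognise(n,t)])
    for t in ("mouth","stop","hinge","paddle_mid","lip","dish","dock"):
        print(t,[(r['pixel'],round(r['p'],2)) for r in nets.spot_point(n,t)])
E
```

```text
pics
{'time_s': 0.0, 'qpos': array([-72.07813358,  26.83834292,  -0.66548292,  91.88182667,
         0.34500401,  61.38832911,  -3.22579563]), 'joint_velocities': array([ 0.00479426,  0.10139382,  0.04882707,  0.01201751,  0.03614154,
        0.05413191, -0.02999482]), 'joint_torque': array([ 3.56675873e-04, -5.32383084e+01,  2.15504388e-02, -2.51305318e+01,
        1.14436919e-02,  7.93444138e-03, -5.23690318e-06]), 'eef_pos': array([0.22628093, 0.60872426, 0.23030528]), 'orientation': array([[-5.13142005e-04,  3.48376607e-01,  9.37354509e-01],
       [-1.78711062e-03,  9.37352816e-01, -3.48376956e-01],
       [-9.99998271e-01, -1.85392305e-03,  1.41592429e-04]]), 'contact_force': array([ 1.23847216,  0.34632781, -0.47388594]), 'torque': array([ 0.02139282, -0.01762342, -0.01192615]), 'opening': 0.08536836322870593}
scene {'fx': 347.80973727222033, 'fy': 347.80973727222033, 'cx': 251.74842662670378, 'cy': 188.875640134717, 'D': array([0.01881945, 0.        , 0.        , 0.        , 0.        ]), 'eye': array([ 0.10652911, -0.55198845,  0.58042844]), 'attitude': array([[ 0.78528523, 
[... 1272 characters left out ...]
2.8, 27.2, 25.5], 0.97), ([306.4, 188.5, 23.5, 23.1], 0.96), ([315.3, 255.1, 27.6, 26.7], 0.69), ([202.3, 200.7, 29.0, 30.4], 0.68)]
bottle [([350.7, 118.7, 33.1, 29.4], 0.79)]
roll [([356.4, 178.5, 26.3, 23.8], 0.69)]
bench_timer [([238.5, 167.0, 26.0, 26.7], 0.85), ([350.8, 117.0, 32.1, 30.1], 0.17), ([356.1, 178.3, 25.5, 26.2], 0.16)]
mouth [([311.3, 174.9], 0.78)]
stop [([307.5, 146.7], 0.97), ([311.6, 177.7], 0.36)]
hinge [([311.6, 176.6], 0.17)]
paddle_mid [([289.6, 201.5], 0.79)]
lip [([323.0, 169.6], 0.98), ([310.3, 175.9], 0.17)]
dish [([316.8, 199.2], 0.95), ([330.9, 266.5], 0.68), ([216.1, 215.8], 0.65), ([361.3, 138.2], 0.63), ([364.7, 240.8], 0.56)]
dock [([310.3, 172.8], 0.65)]
```

```bash
python3 - <<'E'
import cv2
a=cv2.imread("pics/scene0.png"); cv2.imwrite("pics/scene0c.png",cv2.resize(a[140:320,190:420],None,fx=3.3,fy=3.3,interpolation=cv2.INTER_CUBIC))
a=cv2.imread("pics/top0.png"); cv2.imwrite("pics/top0c.png",cv2.resize(a[100:290,190:400],None,fx=3.1,fy=3.1,interpolation=cv2.INTER_CUBIC))
E
```

```text
(no output)
```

View pics/scene0c.png

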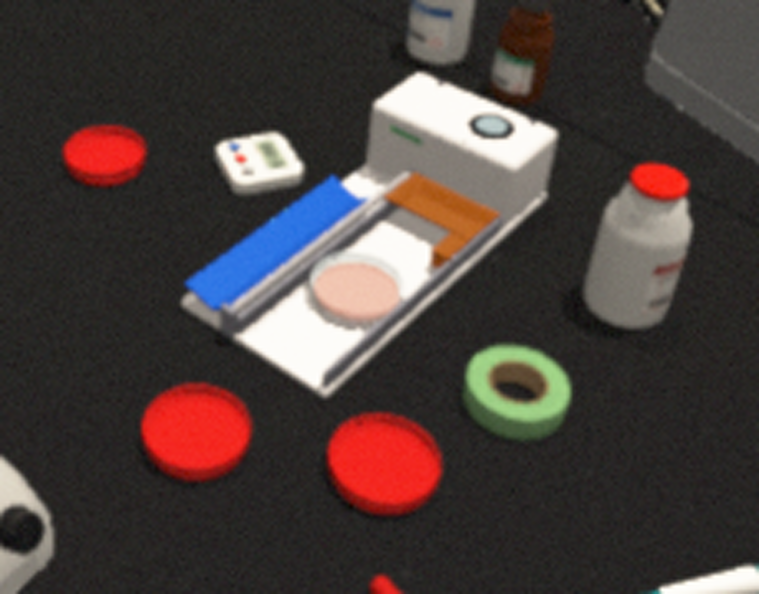

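View pics/top0c.png

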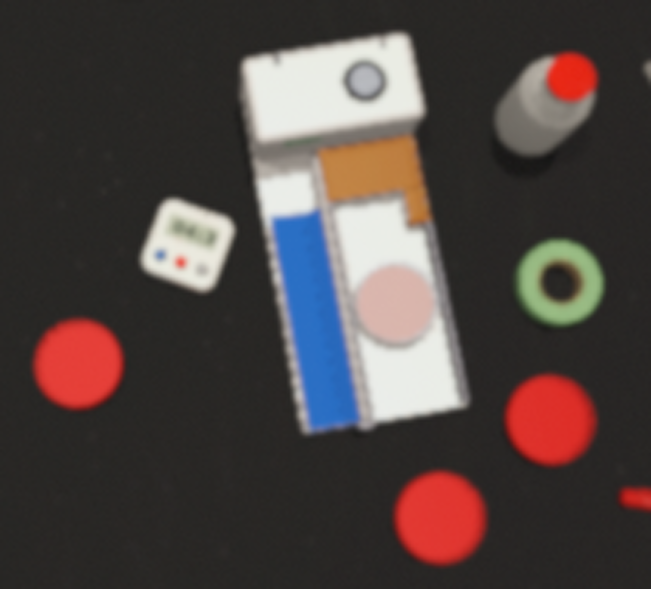

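The pink dish in the lane, at about (317,199) in top, is the one meant. The four red dishes, at about (216,217), (368,235) and (332,267) in top, are look-alikes. Next I fit the dock pose.

```bash
cat > h.py <<'E'
import numpy as np, cv2
from scipy.optimize import least_squares
def proj(c,P):
    R=np.array(c['attitude']); t=-R.T@np.array(c['eye'])
    K=np.array([[c['fx'],0,c['cx']],[0,c['fy'],c['cy']],[0,0,1]])
    return cv2.projectPoints(np.array(P,float),cv2.Rodrigues(R.T)[0],t,K,np.array(c['D']))[0].reshape(-1,2)
def ray_z(c,px,z):
    K=np.array([[c['fx'],0,c['cx']],[0,c['fy'],c['cy']],[0,0,1]])
    u=cv2.undistortPoints(np.array([[px]],float),K,np.array(c['D'])).ravel()
    d=np.array(c['attitude'])@np.array([u[0],u[1],1]); e=np.array(c['eye'])
    return e+d*(z-e[2])/d[2]
def dock2w(p,P):
    P=np.atleast_2d(np.array(P,float)); cs,sn=np.cos(p[2]),np.sin(p[2])
    return np.c_[p[0]+cs*P[:,0]-sn*P[:,1], p[1]+sn*P[:,0]+cs*P[:,1], P[:,2]]
E
python3 - <<'E'
from h import *
from bench import cams,nets
T=cams.calibration("top");S=cams.calibration("scene")
t=lambda u,v:(190+u/3.1,100+v/3.1); s=lambda u,v:(190+u/3.3,140+v/3.3)
m=1e-3
pt=[((-152,92,6),t(305,433)),((-152,-42,6),t(468,405)),((144,92,70),t(243,60)),((144,-42,70),t(409,34)),((74,92,70),t(258,143)),((74,-42,70),t(425,115)),((2,-30,10),(323,169.6))]
ps=[((-152,92,6),s(183,300)),((-152,-42,6),s(325,393)),((144,92,70),s(421,73)),((144,-42,70),s(557,128)),((74,92,70),s(372,105)),((0,0,6),(311.2,220.7))]
def f(p,full=False):
    r=[]
    for c,q in((T,pt),(S,ps)):
        r.append(proj(c,dock2w(p,[np.array(a)*m for a,_ in q]))-np.array([b for _,b in q]))
    return np.vstack(r) if full else np.vstack(r).ravel()
o=least_squares(f,[0.5,-0.1,0],loss='soft_l1'); 
print(o.x,np.degrees(o.x[2])); print(f(o.x,True).round(1))
for c,q in((T,pt),(S,ps)):
    o1=least_squares(lambda p:(proj(c,dock2w(p,[np.array(a)*m for a,_ in q]))-np.array([b for _,b in q])).ravel(),o.x,loss='soft_l1');print(o1.x)
# pink dish
for n,c in(("top",T),("scene",S)):
    im=cams.read_camera(n)
    for r in nets.outline_of(n,"dish"):
        mk=r['mask']; v,u=np.nonzero(mk); col=im[mk].mean(0)
        print(n,r['box'],round(r['p'],2),col.round(),ray_z(c,(u.mean(),v.mean()),0.016))
    print([(ray_z(c,r['pixel'],0.006),r['pixel']) for r in nets.spot_point(n,"dish")])
np.save("dock.npy",o.x)
E
```

```text
[ 0.64118635 -0.12507579  0.16161934] 9.260106035860625
[[-0.4  0.6]
 [-0.4  0.3]
 [-0.4 -0.3]
 [-0.3 -0.6]
 [-0.2  0.1]
 [ 0.4  0.2]
 [ 1.1  2.4]
 [-0.6  0.1]
 [ 0.7  0.4]
 [-0.4 -1.2]
 [ 2.   0.5]
 [-0.2 -0.9]
 [ 1.6 -3.1]]
[ 0.64188101 -0.12539154  0.16422204]
[ 0.63960744 -0.12515142  0.15759943]
top [351.1, 222.0, 30.0, 27.7] 0.91 [ 38.  44. 202.] [ 0.48548684 -0.25405955  0.016     ]
top [316.5, 254.9, 29.0, 26.5] 0.79 [ 47.  52. 218.] [ 0.41025884 -0.16242642  0.016     ]
top [306.1, 184.5, 27.1, 28.7] 0.61 [178. 185. 212.] [ 0.58335347 -0.13452395  0.016     ]
top [203.8, 202.2, 27.7, 28.8] 0.6 [ 53.  59. 219.] [0.53504799 0.12221103 0.016     ]
[(array([0.53563129, 0.1268186 , 0.006     ]), [213.7, 217.1]), (array([ 0.48530166, -0.25367049,  0.006     ]), [365.6, 235.7]), (array([ 0.41551425, -0.15741069,  0.006     ]), [328.4, 264.6]), (array([ 0.57816854, -0.13849929,  0.006     ]), [318.6, 199.4])]
scene [282.7, 214.4, 29.6, 24.3] 0.96 [179. 194. 224.] [ 0.58008439 -0.13102046  0.016     ]
scene [289.6, 262.2, 35.7, 32.5] 0.96 [ 29.  34. 218.] [ 0.47924625 -0.25804908  0.016     ]
scene [208.6, 177.5, 24.7, 20.5] 0.92 [ 28.  32. 208.] [0.52712672 0.11597828 0.016     ]
scene [232.4, 257.3, 33.2, 28.2] 0.65 [ 29.  35. 220.] [ 0.40369173 -0.16774673  0.016     ]
[(array([ 0.48316982, -0.25890607,  0.006     ]), [306.8, 282.6]), (array([ 0.39999686, -0.16879677,  0.006     ]), [247.7, 275.0]), (array([0.53856067, 0.12509163, 0.006     ]), [222.9, 186.6]), (array([ 0.57657089, -0.12980073,  0.006     ]), [295.6, 229.4])]
```

```bash
cat >> h.py <<'E'
def plan(targets,yaw=None):
    # targets: dock coordinates of TCP (mm), prints shift in tool axes and turn from measured pose
    from bench import read_state
    from scipy.spatial.transform import Rotation as Ro
    s=read_state(); p=np.load("dock.npy"); R=np.array(s['orientation']); e=np.array(s['eef_pos'])
    y=p[2]; Rt=np.array([[0,-np.sin(y),np.cos(y)],[0,np.cos(y),np.sin(y)],[-1,0,0]])
    d=e-[p[0],p[1],0]; c,sn=np.cos(y),np.sin(y)
    print("t",s['time_s'],"TCP dock mm",(np.array([c*d[0]+sn*d[1],-sn*d[0]+c*d[1],d[2]])*1e3).round(1),"F",np.round(s['contact_force'],2),"open",s['opening'])
    print("turn",Ro.from_matrix(R.T@Rt).as_rotvec().round(4))
    for t in targets:
        w=dock2w(p,np.array(t)*1e-3)[0]; print(t,"world",w.round(3),"shift",((R.T@(w-e))*1e3).round(1))
E
python3 - <<'E'
from h import *
plan([(-118,35,231),(-118,35,150)])
E
```

```text
t 1.6 TCP dock mm [-291.1  791.5  231.3] F [ 0.97 -0.42  0.09] open 0.08513281388165564
turn [-0.5175  0.     -0.    ]
(-118, 35, 231) world [ 0.519 -0.11   0.231] shift [ 3.000e-01 -5.718e+02  5.247e+02]
(-118, 35, 150) world [ 0.519 -0.11   0.15 ] shift [  81.3 -571.8  524.7]
```

drive_tool:
  steps:
    - [[0,-10,25],[-0.05,0,0]]
    - [[0,-25,60],[-0.1,0,0]]
    - [[0,-45,100],[-0.15,0,0]]
    - [[0,-70,140],[-0.2,0,0]]
    - [[0,-100,175],[-0.25,0,0]]
    - [[0,-130,210],[-0.3,0,0]]
    - [[0,-160,245],[-0.35,0,0]]
    - [[0,-190,275],[-0.4,0,0]]
    - [[0,-220,305],[-0.45,0,0]]
    - [[0,-250,330],[-0.5,0,0]]
    - [[0,-275,345],[-0.5175,0,0]]
    - [[0,-285,350],[-0.5175,0,0]]
  grip: 0.67

```text
time_s: 2.8
eef_pos: [0.4562, 0.2169, 0.2315]
orientation: [[0.0, -0.156, 0.988], [-0.001, 0.988, 0.156], [-1.0, -0.001, 0.0]]
contact_force: [-1.0, 0.4, 0.3]
opening: 0.0572
```

```bash
python3 - <<'E'
from h import *
plan([(-118,35,231),(-118,35,150)])
E
```

```text
t 2.8 TCP dock mm [-127.6  367.3  231.5] F [-0.96  0.42  0.25] open 0.057233506712991794
turn [-0.0048  0.0003  0.0008]
(-118, 35, 231) world [ 0.519 -0.11   0.231] shift [   0.8 -332.2   11.2]
(-118, 35, 150) world [ 0.519 -0.11   0.15 ] shift [  81.8 -332.2   11.1]
```

drive_tool:
  steps:
    - [[0,-20,5],[-0.003,0,0]]
    - [[0,-55,8],[-0.003,0,0]]
    - [[0,-95,11],[-0.003,0,0]]
    - [[5,-135,11],[-0.003,0,0]]
    - [[15,-175,11],[-0.003,0,0]]
    - [[28,-215,11],[-0.003,0,0]]
    - [[42,-255,11],[-0.003,0,0]]
    - [[56,-290,11],[-0.003,0,0]]
    - [[70,-315,11],[-0.003,0,0]]
    - [[80,-330,11],[-0.003,0,0]]
    - [[82,-332,11],[-0.003,0,0]]
    - [[82,-332,11],[-0.003,0,0]]

```text
time_s: 4.0
eef_pos: [0.5196, -0.1046, 0.1491]
orientation: [[-0.001, -0.164, 0.986], [0.001, 0.986, 0.164], [-1.0, 0.001, -0.0]]
contact_force: [1.3, 0.8, -0.4]
opening: 0.0569
```

```bash
python3 - <<'E'
from h import *
from bench import cams,nets
plan([(-118,35,60),(-118,35,30)])
W=cams.calibration("wrist"); im=cams.read_camera("wrist"); p=np.load("dock.npy")
print(W['eye'])
for t in("mouth","paddle_mid","lip","stop","hinge","dish"):
    print(t,[(np.round(r['pixel'],1),round(r['p'],2)) for r in nets.spot_point("wrist",t)])
P=np.array([(-152,92,6),(-152,-42,6),(0,0,6),(2,-30,10),(72,0,12),(-42,44,28),(74,92,70),(74,-42,70),(-150,60,15),(-150,88,24),(25,88,24),(25,60,15),(-150,36,22),(-150,-36,22)])*1e-3
big=cv2.resize(im,None,fx=1.55,fy=1.55)
for q in proj(W,dock2w(p,P)): 
    print(q.round(1)); cv2.drawMarker(big,tuple(int(x*1.55) for x in q),(0,255,0),cv2.MARKER_CROSS,12,1)
cv2.imwrite("pics/w1.png",big)
E
```

```text
t 4.0 TCP dock mm [-116.7   39.7  149.1] F [ 1.33  0.75 -0.44] open 0.056920448829624055
turn [ 0.0035 -0.0005 -0.0007]
(-118, 35, 60) world [ 0.519 -0.11   0.06 ] shift [89.1 -4.8 -1.3]
(-118, 35, 30) world [ 0.519 -0.11   0.03 ] shift [119.1  -4.8  -1.3]
[ 0.44089921 -0.1179161   0.29084542]
mouth [(array([219.9, 276.8]), 0.95), (array([ 89.5, 218.5]), 0.61)]
paddle_mid [(array([295.1, 234.2]), 0.66), (array([219.4, 278.2]), 0.54)]
lip []
stop [(array([222.2, 334.4]), 0.8), (array([296.9, 231.9]), 0.18)]
hinge [(array([261.6, 255.5]), 0.61)]
dish [(array([473.5, 222. ]), 0.97), (array([221.2, 229.6]), 0.93), (array([210.9,  42.3]), 0.67), (array([ 97.5, 112. ]), 0.59)]
[313.1 140.2]
[169.6 139.5]
[220.  279.6]
[191.7 283.4]
[221.4 337.2]
[261.1 256.1]
[310.7 386.2]
[170.8 386. ]
[279.5 143.8]
[312.  145.6]
[302.2 310.4]
[275.2 304.6]
[253. 145.]
[171.6 144.6]
```

View pics/w1.png

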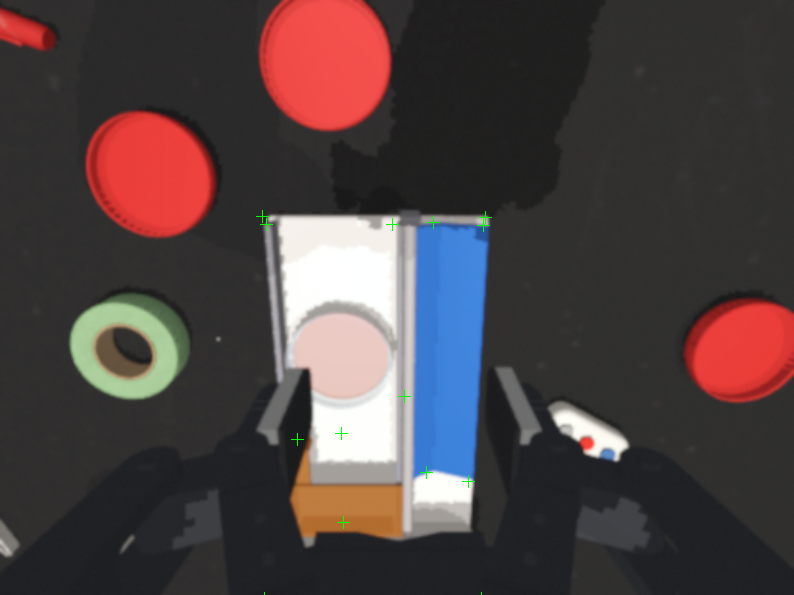

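drive_tool:
  steps:
    - [[10,-2,0],[0,0,0]]
    - [[30,-3,-1],[0.003,0,0]]
    - [[50,-4,-1],[0.003,0,0]]
    - [[70,-4,-1],[0.003,0,0]]
    - [[85,-4,-1],[0.003,0,0]]
    - [[95,-4,-1],[0.003,0,0]]
    - [[99,-4,-1],[0.003,0,0]]
    - [[99,-4,-1],[0.003,0,0]]
    - [[99,-4,-1],[0.003,0,0]]

```text
time_s: 5.25
eef_pos: [0.5196, -0.11, 0.0508]
orientation: [[0.001, -0.161, 0.987], [-0.0, 0.987, 0.161], [-1.0, -0.0, 0.001]]
contact_force: [-0.6, -0.2, 0.7]
opening: 0.0572
```

```bash
python3 - <<'E'
from h import *
from bench import cams,nets
p=np.load("dock.npy")
for n in("wrist","scene","top"):
    W=cams.calibration(n); im=cams.read_camera(n)
    if n=="wrist": big=cv2.resize(im,None,fx=1.55,fy=1.55)
    elif n=="scene": big=cv2.resize(im[140:280,200:400],None,fx=4,fy=4,interpolation=cv2.INTER_CUBIC)
    else: big=cv2.resize(im[100:250,230:400],None,fx=4,fy=4,interpolation=cv2.INTER_CUBIC)
    if n!="top":
      for r in nets.spot_point(n,"dish"):
        q=ray_z(W,r['pixel'],0.006); d=q-[p[0],p[1],0];c,s=np.cos(p[2]),np.sin(p[2])
        print(n,"dish dock",(c*d[0]+s*d[1]).round(4),(-s*d[0]+c*d[1]).round(4))
    cv2.imwrite(f"pics/{n}2.png",big)
plan([(-118,35,30)])
E
```

```text
wrist dish dock -0.1779 -0.0996
wrist dish dock -0.0591 0.0021
wrist dish dock -0.2334 0.0006
scene dish dock -0.0606 0.2594
scene dish dock -0.1776 -0.1043
scene dish dock -0.2426 -0.0055
scene dish dock -0.0561 0.0018
t 5.5 TCP dock mm [-117.6   34.6   50.8] F [-0.01  0.4   0.18] open 0.05733077016541651
turn [0.0001 0.0011 0.0002]
(-118, 35, 30) world [ 0.519 -0.11   0.03 ] shift [20.8  0.4 -0.5]
```

View pics/wrist2.png

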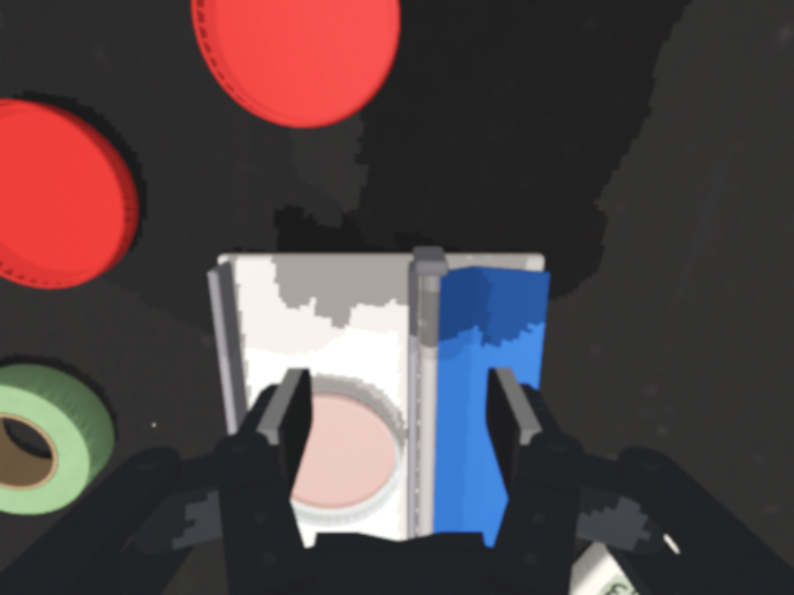

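View pics/scene2.png

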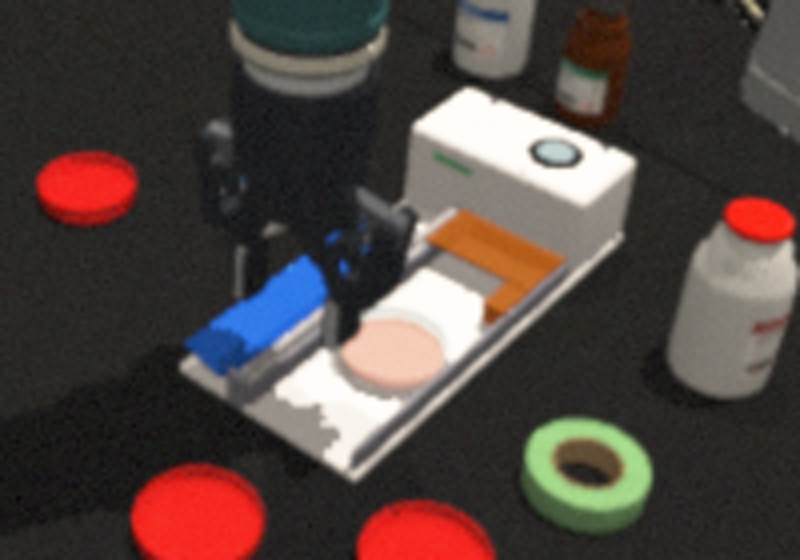

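drive_tool:
  steps:
    - [[10,0,0],[0,0,0]]
    - [[20,0,0],[0,0,0]]
    - [[26,0,0],[0,0,0]]
    - [[29,0,0],[0,0,0]]
    - [[31,0,0],[0,0,0]]
    - [[31,0,0],[0,0,0]]
    - [[31,0,0],[0,0,0]]

```text
time_s: 6.2
eef_pos: [0.5193, -0.1099, 0.0194]
orientation: [[0.0, -0.161, 0.987], [-0.0, 0.987, 0.161], [-1.0, -0.0, 0.0]]
contact_force: [-0.9, -0.1, 0.0]
opening: 0.0571
```

drive_tool:
  steps:
    - [[1,0,0],[0,0,0]]
    - [[2,0,0],[0,0,0]]
    - [[3,0,0],[0,0,0]]
    - [[4,0,0],[0,0,0]]
    - [[4,0,0],[0,0,0]]
    - [[4,0,0],[0,0,0]]

```text
time_s: 6.8
eef_pos: [0.5192, -0.1098, 0.0153]
orientation: [[0.0, -0.161, 0.987], [0.0, 0.987, 0.161], [-1.0, 0.0, 0.0]]
contact_force: [0.5, 0.9, 1.0]
opening: 0.0574
```

drive_tool:
  steps:
    - [[1,0,0],[0,0,0]]
    - [[2,0,0],[0,0,0]]
    - [[3,0,0],[0,0,0]]
    - [[3,0,0],[0,0,0]]
    - [[3,0,0],[0,0,0]]

```text
time_s: 7.3
eef_pos: [0.5193, -0.1099, 0.0124]
orientation: [[0.0, -0.161, 0.987], [-0.0, 0.987, 0.161], [-1.0, -0.0, 0.0]]
contact_force: [-0.9, -0.8, 2.5]
opening: 0.0568
```

```bash
python3 - <<'E'
from h import *
from bench import cams,nets
for n in("scene","top"):
    im=cams.read_camera(n)
    if n=="scene": big=cv2.resize(im[150:280,220:370],None,fx=4.5,fy=4.5,interpolation=cv2.INTER_CUBIC)
    else: big=cv2.resize(im[100:250,230:400],None,fx=4,fy=4,interpolation=cv2.INTER_CUBIC)
    cv2.imwrite(f"pics/{n}3.png",big)
plan([])
E
```

```text
t 7.4 TCP dock mm [-117.9   34.6   12.4] F [-0.73 -0.15  2.51] open 0.05744961436250918
turn [-0.0001  0.0002  0.0001]
```

View pics/scene3.png

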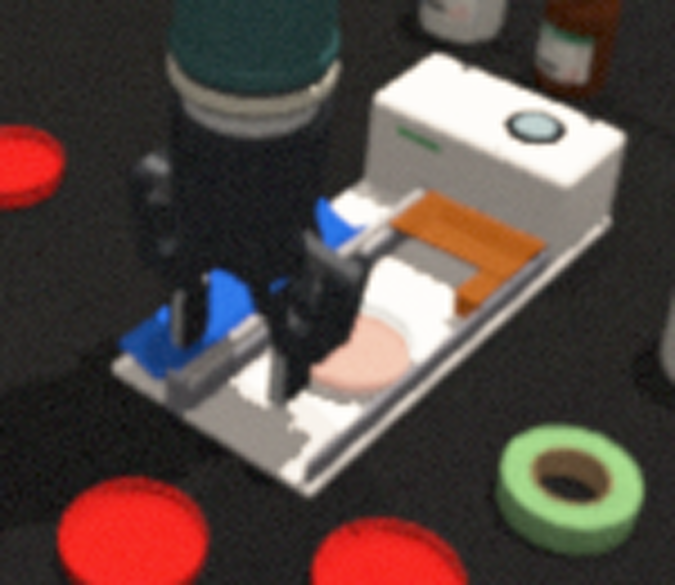

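drive_tool:
  steps:
    - [[1,0,0],[0,0,0]]
    - [[2,0,0],[0,0,0]]
    - [[3,0,0],[0,0,0]]
    - [[3,0,0],[0,0,0]]
    - [[3,0,0],[0,0,0]]

```text
time_s: 7.9
eef_pos: [0.5195, -0.1108, 0.0095]
orientation: [[0.001, -0.16, 0.987], [-0.001, 0.987, 0.16], [-1.0, -0.001, 0.001]]
contact_force: [-0.4, -4.0, 5.4]
opening: 0.0575
```

drive_tool:
  steps:
    - [[0.5,0,0],[0,0,0]]
    - [[1,0,0],[0,0,0]]
    - [[1,0,0],[0,0,0]]
    - [[1,0,0],[0,0,0]]

```text
time_s: 8.3
eef_pos: [0.5195, -0.1111, 0.0087]
orientation: [[0.001, -0.16, 0.987], [-0.001, 0.987, 0.16], [-1.0, -0.001, 0.001]]
contact_force: [-1.2, -3.8, 6.3]
opening: 0.0575
```

```bash
python3 - <<'E'
from h import *
from bench import cams,nets
p=np.load("dock.npy")
for n in("scene","top"):
    im=cams.read_camera(n); c=cams.calibration(n)
    print(n,[(r['pixel'],r['p']) for r in nets.spot_point(n,"lip")], 'shut',proj(c,dock2w(p,[(.002,-.03,.010),(.002,-.03,.034)])).round(1).tolist())
    if n=="scene": big=cv2.resize(im[150:280,220:370],None,fx=4.5,fy=4.5,interpolation=cv2.INTER_CUBIC)
    else: big=cv2.resize(im[100:250,230:400],None,fx=4,fy=4,interpolation=cv2.INTER_CUBIC)
    cv2.imwrite(f"pics/{n}4.png",big)
plan([])
E
```

```text
scene [([323.3, 216.4], 0.74), ([298.8, 228.1], 0.59)] shut [[323.6, 221.4], [324.8, 213.9]]
top [] shut [[324.1, 172.0], [325.8, 170.0]]
t 8.5 TCP dock mm [-117.9   33.4    8.6] F [-0.77 -3.15  6.61] open 0.05757311798156938
turn [-0.0009  0.0007  0.0014]
```

View pics/scene4.png

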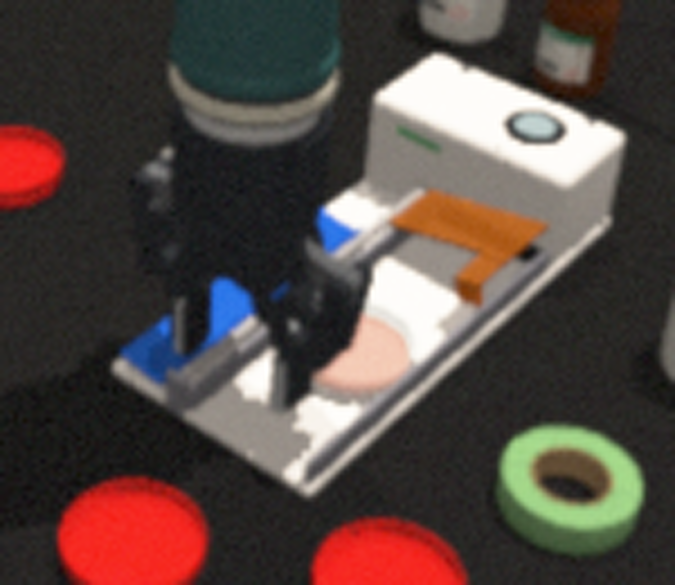

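View pics/top4.png

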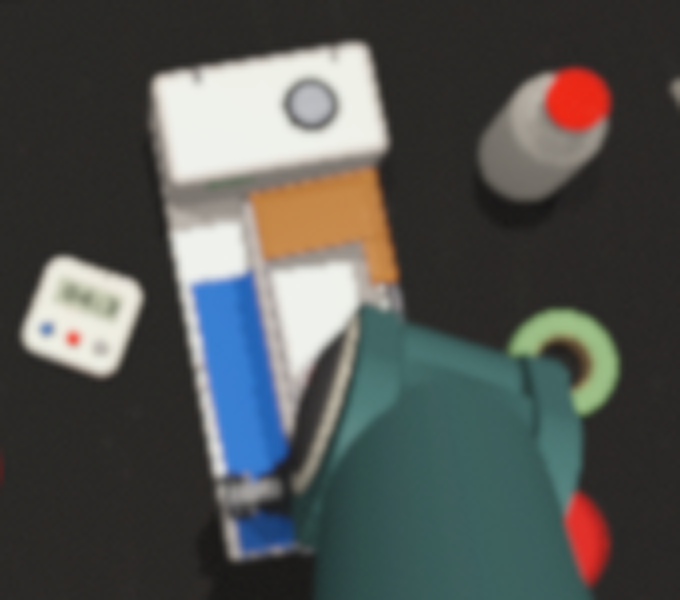

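drive_tool:
  steps:
    - [[0.5,0,0],[0,0,0]]
    - [[1,0.5,0],[0,0,0]]
    - [[1.5,1,0],[0,0,0]]
    - [[1.5,1,0],[0,0,0]]
    - [[1.5,1,0],[0,0,0]]

```text
time_s: 9.0
eef_pos: [0.5196, -0.1115, 0.0076]
orientation: [[0.002, -0.159, 0.987], [-0.003, 0.987, 0.159], [-1.0, -0.003, 0.001]]
contact_force: [-0.8, -7.9, 9.1]
opening: 0.0569
```

drive_tool:
  steps:
    - [[0.5,0,0],[0,0,0]]
    - [[1,0,0],[0,0,0]]
    - [[1,0,0],[0,0,0]]
    - [[1,0,0],[0,0,0]]

```text
time_s: 9.4
eef_pos: [0.5197, -0.112, 0.0068]
orientation: [[0.002, -0.159, 0.987], [-0.003, 0.987, 0.159], [-1.0, -0.003, 0.002]]
contact_force: [-2.1, -8.8, 10.3]
opening: 0.0573
```

```bash
python3 - <<'E'
from h import *
from bench import cams,nets
p=np.load("dock.npy")
for n in("scene",):
    im=cams.read_camera(n); c=cams.calibration(n)
    print(n,[(r['pixel'],r['p']) for r in nets.spot_point(n,"lip")])
    big=cv2.resize(im[150:280,220:370],None,fx=4.5,fy=4.5,interpolation=cv2.INTER_CUBIC)
    # predicted flap outer edge points for angles
    for a,col in((0,(0,0,255)),(.2,(0,255,255)),(.32,(0,255,0))):
        def rot(y,z):
            dy,dz=y-.044,z-.0245; return .044+dy*np.cos(a)+dz*np.sin(a), .0245-dy*np.sin(a)+dz*np.cos(a)
        for x,y,z in((.002,-.03,.010),(.072,-.038,.026),(.0,-.038,.026),(.028,-.022,.026)):
            yy,zz=rot(y,z); q=proj(c,dock2w(p,[(x,yy,zz)]))[0]
            cv2.circle(big,tuple(int(v) for v in (q-[220,150])*4.5),3,col,1)
    cv2.imwrite(f"pics/{n}5.png",big)
plan([])
E
```

```text
scene [([322.9, 216.1], 0.82), ([297.8, 230.6], 0.37)]
t 9.5 TCP dock mm [-117.8   32.5    6.8] F [-1.61 -8.71 10.54] open 0.05716567786750581
turn [-0.0022  0.0016  0.0033]
```

View pics/scene5.png

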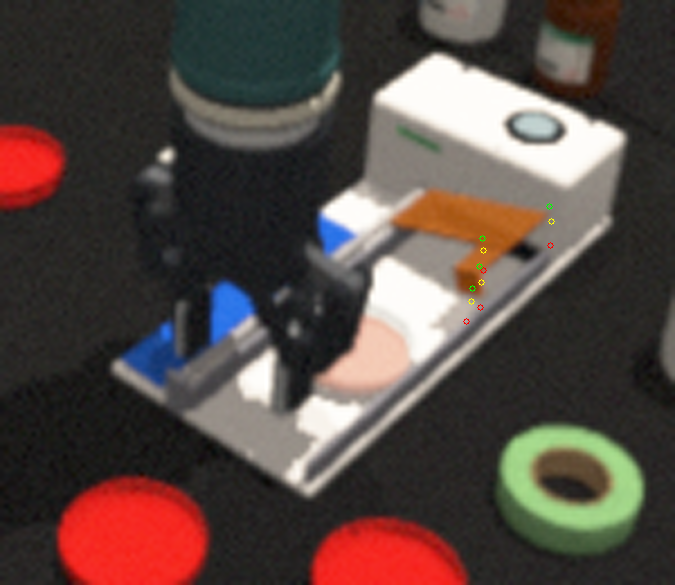

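drive_tool:
  steps:
    - [[0,0,2],[0,0,0]]
    - [[0,0,5],[0,0,0]]
    - [[0,0,9],[0,0,0]]
    - [[0,0,13],[0,0,0]]
    - [[0,0,17],[0,0,0]]
    - [[0,0,20],[0,0,0]]
    - [[0,0,23],[0,0,0]]
    - [[0,0,26],[0,0,0]]
    - [[0,0,29],[0,0,0]]
    - [[0,0,32],[0,0,0]]
    - [[0,0,35],[0,0,0]]
    - [[0,0,37],[0,0,0]]

```text
time_s: 10.7
eef_pos: [0.5538, -0.1025, 0.0054]
orientation: [[-0.004, -0.161, 0.987], [0.001, 0.987, 0.161], [-1.0, 0.002, -0.004]]
contact_force: [-4.5, -1.3, 6.1]
opening: 0.0573
```

```bash
python3 - <<'E'
from h import *
from bench import cams,nets
for n in("scene",):
    im=cams.read_camera(n)
    big=cv2.resize(im[150:280,220:370],None,fx=4.5,fy=4.5,interpolation=cv2.INTER_CUBIC)
    cv2.imwrite(f"pics/{n}6.png",big)
plan([(-40,35,6)])
E
```

```text
t 10.75 TCP dock mm [-82.3  36.4   5.5] F [-4.25  0.02  7.21] open 0.057236404116247364
turn [ 0.0005 -0.0034 -0.0015]
(-40, 35, 6) world [ 0.596 -0.097  0.006] shift [-0.7 -1.4 42.3]
```

View pics/scene6.png

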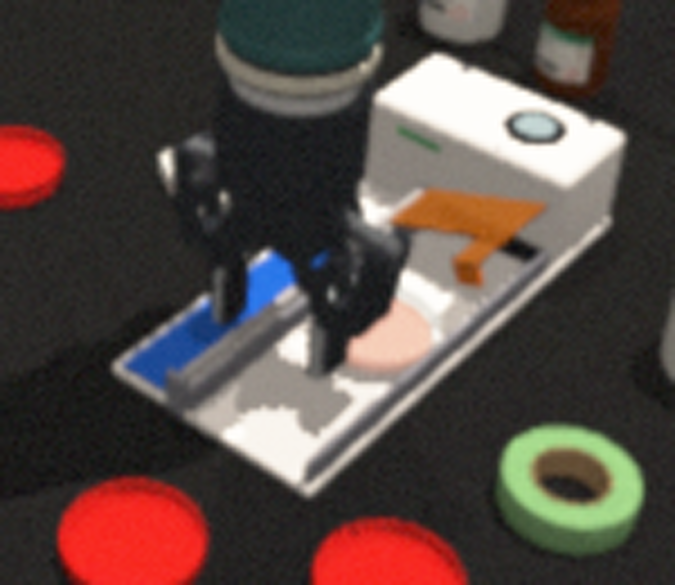

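drive_tool:
  steps:
    - [[0,0,3],[0,0,0]]
    - [[0,-0.5,6],[0,0,0]]
    - [[0,-1,9],[0,0,0]]
    - [[0,-1,12],[0,0,0]]
    - [[0,-1,15],[0,0,0]]
    - [[0,-1,18],[0,0,0]]
    - [[0,-1,21],[0,0,0]]
    - [[0,-1,24],[0,0,0]]
    - [[0,-1,27],[0,0,0]]
    - [[0,-1,30],[0,0,0]]
    - [[0,-1,33],[0,0,0]]
    - [[0,-1,36],[0,0,0]]

```text
time_s: 11.95
eef_pos: [0.5893, -0.0977, 0.0054]
orientation: [[-0.004, -0.161, 0.987], [0.001, 0.987, 0.161], [-1.0, 0.002, -0.004]]
contact_force: [-4.4, -0.6, 6.6]
opening: 0.0575
```

```bash
python3 - <<'E'
from h import *
from bench import cams,nets
for n in("scene",):
    im=cams.read_camera(n)
    big=cv2.resize(im[150:280,220:370],None,fx=4.5,fy=4.5,interpolation=cv2.INTER_CUBIC)
    cv2.imwrite(f"pics/{n}7.png",big)
plan([(-4.5,35,6)])
E
```

```text
t 12.0 TCP dock mm [-46.1  35.4   5.5] F [-3.41 -0.89  6.97] open 0.05726648777928905
turn [ 0.0006 -0.0033 -0.0015]
(-4.5, 35, 6) world [ 0.631 -0.091  0.006] shift [-0.6 -0.4 41.6]
```

View pics/scene7.png

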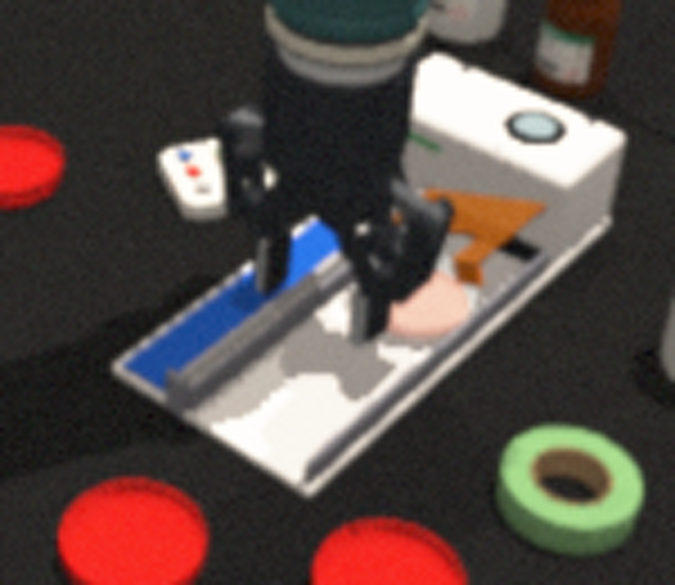

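drive_tool:
  steps:
    - [[0,0,3],[0,0,0]]
    - [[0,0,6],[0,0,0]]
    - [[0,0,9],[0,0,0]]
    - [[0,0,12],[0,0,0]]
    - [[0,0,15],[0,0,0]]
    - [[0,0,18],[0,0,0]]
    - [[0,0,21],[0,0,0]]
    - [[0,0,24],[0,0,0]]
    - [[0,0,27],[0,0,0]]
    - [[0,0,30],[0,0,0]]
    - [[0,0,33],[0,0,0]]
    - [[0,0,35],[0,0,0]]

```text
time_s: 13.2
eef_pos: [0.6241, -0.0921, 0.0055]
orientation: [[-0.004, -0.161, 0.987], [0.001, 0.987, 0.161], [-1.0, 0.001, -0.004]]
contact_force: [-5.5, -1.0, 6.7]
opening: 0.057
```

```bash
python3 - <<'E'
from h import *
from bench import cams,nets
for n in("scene",):
    im=cams.read_camera(n)
    big=cv2.resize(im[150:280,220:370],None,fx=4.5,fy=4.5,interpolation=cv2.INTER_CUBIC)
    cv2.imwrite(f"pics/{n}8.png",big)
plan([(-4.5,35,6)])
E
```

```text
t 13.25 TCP dock mm [-11.3  35.3   5.5] F [-4.43 -0.75  7.27] open 0.05728551065589626
turn [ 0.0006 -0.0034 -0.0014]
(-4.5, 35, 6) world [ 0.631 -0.091  0.006] shift [-0.5 -0.3  6.8]
```

View pics/scene8.png

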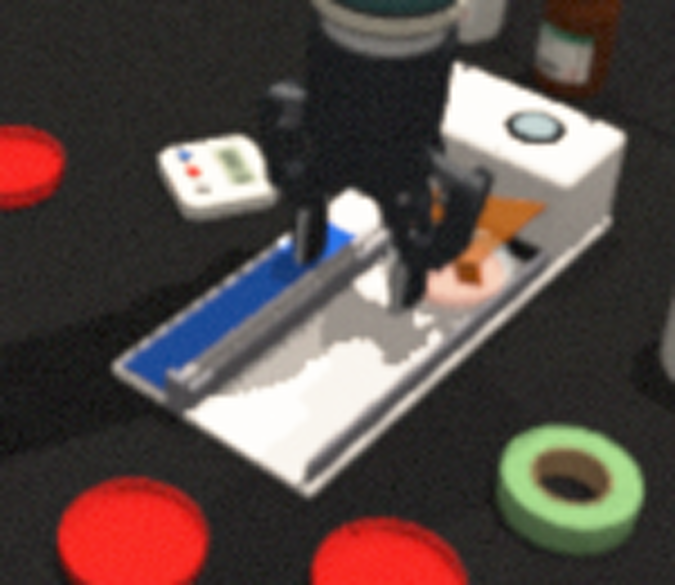

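Close to home. I push in 1 mm rows and watch for the force to rise.

drive_tool:
  steps:
    - [[0,0,1],[0,0,0]]
    - [[0,0,2],[0,0,0]]
    - [[0,0,3],[0,0,0]]
    - [[0,0,4],[0,0,0]]
    - [[0,0,5],[0,0,0]]
    - [[0,0,6],[0,0,0]]
    - [[0,0,6],[0,0,0]]

```text
time_s: 13.95
eef_pos: [0.6301, -0.0912, 0.0055]
orientation: [[-0.004, -0.161, 0.987], [0.001, 0.987, 0.161], [-1.0, 0.001, -0.004]]
contact_force: [-4.9, 0.1, 6.5]
opening: 0.0574
```

drive_tool:
  steps:
    - [[0,0,1],[0,0,0]]
    - [[0,0,2],[0,0,0]]
    - [[0,0,2],[0,0,0]]

```text
time_s: 14.25
eef_pos: [0.6319, -0.0909, 0.0055]
orientation: [[-0.004, -0.161, 0.987], [0.001, 0.987, 0.161], [-1.0, 0.001, -0.004]]
contact_force: [-5.1, -1.2, 7.2]
opening: 0.0571
```

```bash
python3 - <<'E'
from h import *
plan([])
E
```

```text
t 14.25 TCP dock mm [-3.6 35.2  5.5] F [-5.14 -1.23  7.16] open 0.057066208126843695
turn [ 0.0001 -0.0037 -0.0014]
```

drive_tool:
  steps:
    - [[0,0,1],[0,0,0]]
    - [[0,0,2],[0,0,0]]
    - [[0,0,2],[0,0,0]]

```text
time_s: 14.55
eef_pos: [0.632, -0.0909, 0.0054]
orientation: [[-0.008, -0.161, 0.987], [0.001, 0.987, 0.161], [-1.0, 0.002, -0.008]]
contact_force: [-8.8, -1.5, 10.3]
opening: 0.0572
```

drive_tool:
  steps:
    - [[0,0,1],[0,0,0]]
    - [[0,0,2],[0,0,0]]
    - [[0,0,2],[0,0,0]]

```text
time_s: 14.85
eef_pos: [0.6322, -0.0909, 0.0053]
orientation: [[-0.012, -0.16, 0.987], [0.001, 0.987, 0.16], [-1.0, 0.003, -0.011]]
contact_force: [-14.6, -2.0, 16.0]
opening: 0.0572
```

```bash
python3 - <<'E'
from h import *
from bench import cams,nets
im=cams.read_camera("scene")
cv2.imwrite(f"pics/scene9.png",cv2.resize(im[160:250,270:370],None,fx=6,fy=6,interpolation=cv2.INTER_CUBIC))
plan([])
E
```

```text
t 14.9 TCP dock mm [-3.4 35.2  5.3] F [-14.11  -0.56  14.64] open 0.057243304140363764
turn [-0.001  -0.0112 -0.0031]
```

View pics/scene9.png

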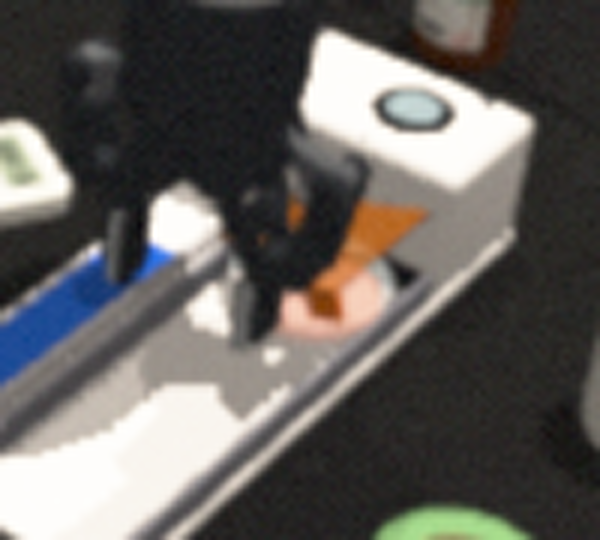

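drive_tool:
  steps:
    - [[0,0,-2],[0,0,0]]
    - [[0,0,-5],[0,0,0]]
    - [[0,0,-8],[0,0,0]]
    - [[0,0,-11],[0,0,0]]
    - [[0,0,-14],[0,0,0]]
    - [[0,0,-14],[0,0,0]]

```text
time_s: 15.5
eef_pos: [0.6258, -0.0919, 0.0068]
orientation: [[0.004, -0.161, 0.987], [0.001, 0.987, 0.161], [-1.0, 0.0, 0.004]]
contact_force: [2.1, 0.9, 5.2]
opening: 0.057
```

```bash
python3 - <<'E'
from h import *
from bench import cams,nets
im=cams.read_camera("scene")
cv2.imwrite(f"pics/scene10.png",cv2.resize(im[160:250,270:370],None,fx=6,fy=6,interpolation=cv2.INTER_CUBIC))
plan([])
E
```

```text
t 15.55 TCP dock mm [-9.8 35.2  6.8] F [1.41 0.01 6.07] open 0.05728677682566379
turn [ 0.0001  0.0043 -0.0001]
```

View pics/scene10.png

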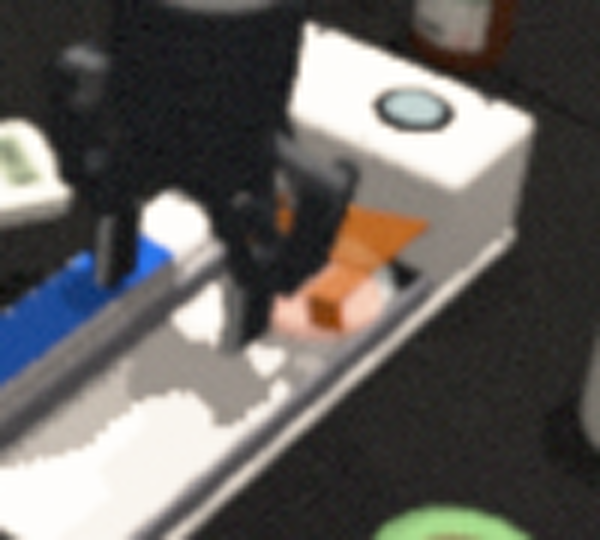

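drive_tool:
  steps:
    - [[-2,0,-2],[0,0,0]]
    - [[-4,0,-4],[0,0,0]]
    - [[-7,0,-4],[0,0,0]]
    - [[-10,0,-4],[0,0,0]]
    - [[-14,0,-4],[0,0,0]]
    - [[-20,0,-4],[0,0,0]]
    - [[-30,0,-4],[0,0,0]]
    - [[-45,0,-4],[0,0,0]]
    - [[-65,0,-10],[0,0,0]]
    - [[-90,0,-30],[0,0,0]]
    - [[-115,0,-50],[0,0,0]]
    - [[-130,0,-60],[0,0,0]]

```text
time_s: 16.75
eef_pos: [0.564, -0.1032, 0.1388]
orientation: [[0.002, -0.16, 0.987], [-0.0, 0.987, 0.16], [-1.0, -0.001, 0.002]]
contact_force: [0.0, -0.5, -0.2]
opening: 0.0569
```

drive_tool:
  steps:
    - [[0,0,-20],[0,0,0]]
    - [[0,20,-40],[0,0,0]]
    - [[0,50,-60],[0,0,0]]
    - [[0,80,-70],[0,0,0]]
    - [[0,110,-70],[0,0,0]]
    - [[0,140,-70],[0,0,0]]
    - [[0,160,-70],[0,0,0]]
    - [[0,170,-70],[0,0,0]]
    - [[0,170,-70],[0,0,0]]
    - [[0,170,-70],[0,0,0]]

```text
time_s: 17.75
eef_pos: [0.4685, 0.0532, 0.1362]
orientation: [[0.001, -0.16, 0.987], [-0.0, 0.987, 0.16], [-1.0, -0.0, 0.001]]
contact_force: [0.1, -0.4, -0.2]
opening: 0.0573
```

```bash
python3 - <<'E'
from h import *
from bench import cams,nets
p=np.load("dock.npy")
for n,(v0,v1,u0,u1) in (("scene",(150,270,240,400)),("top",(100,230,250,400))):
    im=cams.read_camera(n); W=cams.calibration(n)
    big=cv2.resize(im[v0:v1,u0:u1],None,fx=4.8,fy=4.8,interpolation=cv2.INTER_CUBIC)
    cv2.imwrite(f"pics/{n}11.png",big)
    # expected dish rim circle (z=.021,r=.0345) at x=39
    for r in nets.spot_point(n,"dish"):
        q=ray_z(W,r['pixel'],0.006); d=q-[p[0],p[1],0];c,s=np.cos(p[2]),np.sin(p[2])
        print(n,"dish dock",(c*d[0]+s*d[1]).round(4),(-s*d[0]+c*d[1]).round(4),r['p'])
    th=np.linspace(0,2*np.pi,80)
    b2=big.copy()
    for x,col in((.039,(0,255,0)),(.0335,(255,0,255))):
        q=proj(W,dock2w(p,np.c_[x+.0345*np.cos(th),.0345*np.sin(th),0*th+.021]))
        cv2.polylines(b2,[((q-[u0,v0])*4.8).astype(int)],True,col,1)
    cv2.imwrite(f"pics/{n}11b.png",b2)
plan([])
E
```

```text
scene dish dock -0.0741 0.2557 0.87
scene dish dock -0.243 0.0016 0.8
scene dish dock -0.1769 -0.1017 0.77
scene dish dock 0.0387 0.0035 0.63
top dish dock -0.1772 -0.1052 0.71
top dish dock -0.2447 0.0019 0.67
top dish dock 0.0373 0.0047 0.6
t 17.95 TCP dock mm [-142.   203.5  135.8] F [-0.32 -0.6   0.03] open 0.05715939586727769
turn [-0.002   0.      0.0004]
```

View pics/scene11.png

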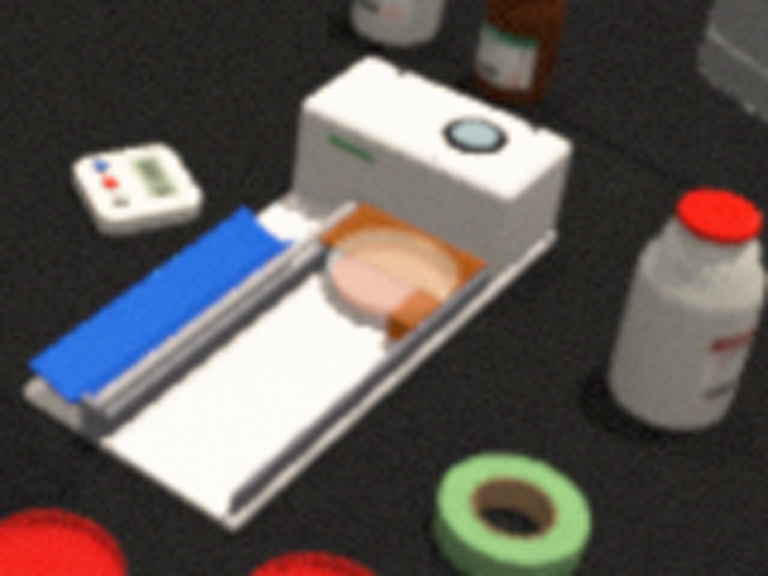

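View pics/top11.png

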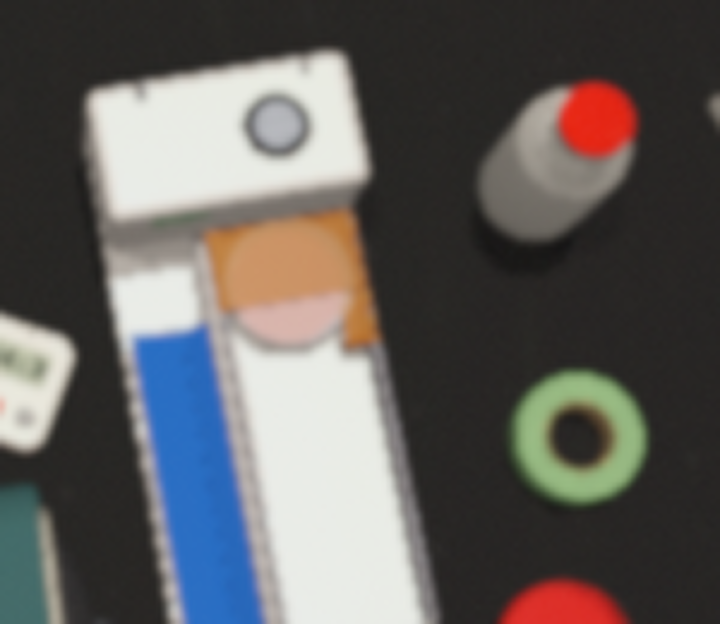

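View pics/top11b.png

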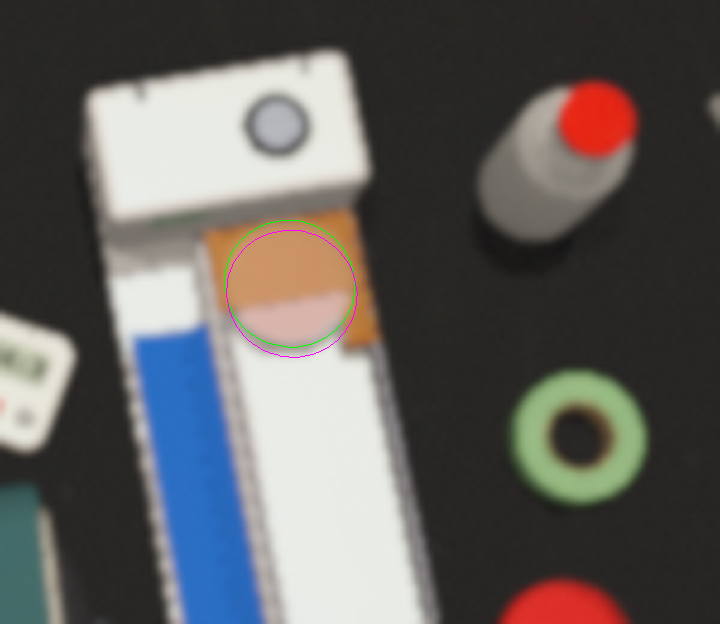

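View pics/scene11b.png

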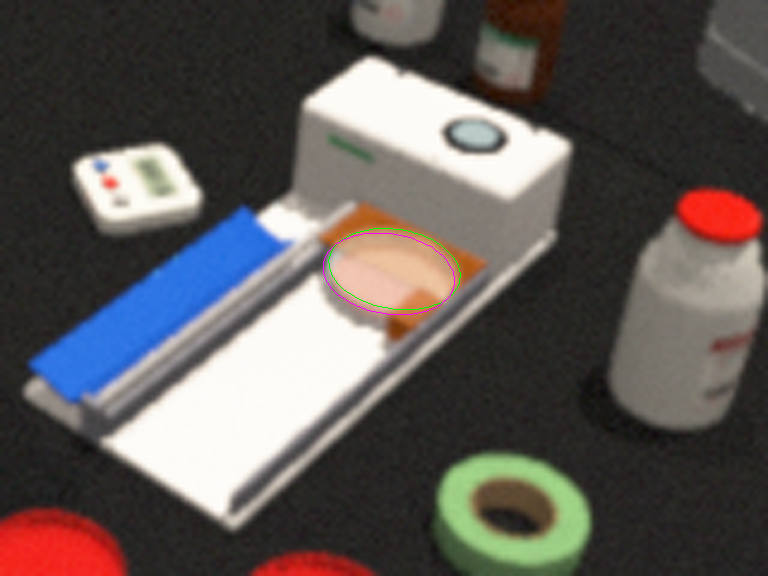

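The dish outline lies on the home circle (green) in both views. The flap is shut, the bystanders have not moved and the arm is clear, so I hand it in.

```bash
python3 -c "
from bench import ctrl,read_state
print(ctrl.close_job(), read_state()['time_s'])"
```

```text
the job is handed in; nothing more can be done
the job is handed in; nothing more can be done
```

The dish is loaded and the job is handed in, at about 18 s on the robot's clock. `close_job` gives no verdict, so what follows rests on my own checks.

**What I did:** One fingertip pressed the paddle at about 6–10 N. The flap opened to roughly 0.28–0.33 rad, judged from the picture, while the dish was still about 58 mm before the mouth. The other fingertip pushed the dish along the lane until the force rose to about 15 N against the stop. I then backed off 6 mm, let go of the paddle and lifted the arm clear.

**Last checks:**
- **Dish:** its outline lies on the home position (39 mm past the mouth) in both the top and scene views. The network's estimates were 38.7 and 37.3 mm along the lane.
- **Flap:** it looks shut behind the dish in both views.
- **Bystanders:** the bottle, tape roll and timer appear where they stood. I did not measure their positions again.
- **Robot:** it touches nothing, with contact force near zero.

**Disagreement:** the network puts the dish 3.5–4.7 mm off the lane's centre. The rails allow only about 1.5 mm and the outline does not show such an offset, so I took it as network error.

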